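Lay the bench strop down and butt it against its stop

ROBOT

A 6-joint arm with a two-finger parallel gripper is mounted at the origin on the work surface. World frame = base frame: x ahead of the robot, y to its left, z up, the work surface at z = 0. Lengths are in m, angles in degrees, forces in N, time in s.
With the tool pointing down it reaches from about 0.25 to 0.85 m from the base axis. Payload 12.5 kg.
Tool frame: the origin (TCP) lies on the centre line of the jaws, within the pads' length; the fingertips stand bot.finger_overhang ahead of it and the grasp point (between the pads) lies 6 mm ahead of it (bot.finger_overhang is the distance from the TCP to the fingertips, in m); z points along the fingers, y is the line along which they close (so a half turn about z gives the same grasp; the last joint's range is limited). The gripper opens to 93 mm and grips with 3 to 60 N. Pads are 15 mm wide; open, the fingers measure 128 mm over their backs; the gripper's body (75 mm by 188 mm) begins 65 mm behind the grasp point.
Start: joints at [62.017, 20.094, 94.641, -0, 65.266, -4.847], TCP at [0.216, 0.506, 0.22] pointing down, gripper open.
Joint ranges: [-157.81, 157.81], [-45, 120.19], [0.68, 151.7], [-89.99, 269.99], [4.06, 180], [-164.3, 164.3]. Speed limits (degrees/s): [127.2, 127.2, 159.86, 180, 180, 180].

INTERFACE

Orientations are given as [roll, pitch, yaw] about the fixed x, y, z axes, in that order (R = Rz(yaw) Ry(pitch) Rx(roll)).
In Python, from bench import bot, eoat, optics, workorder gives the robot as it stands. Calls block until the motion is done:
- bot.reach(position, orientation): joint-space move of the TCP to a pose.
- bot.movel(position, frame=None, speed=0.15, f_stop=None): straight line of the TCP; frame=None keeps the orientation; speed is the mean speed in m/s. With f_stop (N) it stops when the force on the tool has changed by that much, and returns True; else False.
- bot.movej(angles): joint-space move.
- eoat.gripper_to(opening, grip_force=None): finger opening in m; grip_force is the grip in N (None keeps the last); returns when the fingers have stopped.
- bot.wait(seconds).
- bot.solve_ik(position, orientation): joint angles nearest the present ones, or None.
- bot.sense(): the state.
- optics.grab_frame(name): name is "scene" or "side" or "wrist"; returns (picture, depth): 420x560x3 uint8, red, green, blue; 420x560 float32, m along the optical axis (not along the pixel's ray), 0 where there is no reading.
- optics.calibration(name): a dict with "fovy" (degrees; the focal length in pixels is half the picture's height over the tangent of half this angle, whatever the lens; pixels are square), "cx", "cy" (the principal point, pixels), "eye" and "attitude" of the camera in the world. Camera axes: x right, y down, z forward; pixel columns grow to the right and rows downward; lengths in m; the calibration is good to about 2 mm. A picture is of the moment at which its call begins: read the wrist's pose just before it. calibration takes no time and is no camera call; for the wrist camera it gives the pose at the moment of the call.
A pose or a line that the arm cannot do raises bot.IKError and nothing moves.
- workorder.close_job(): hands the job in; it is judged then, once.
The state is a dict: "time": time; "q": joint angles; "qd": joint speeds; "joint_efforts": joint torques, N m; "ee_pos": TCP position; "orientation": TCP orientation; "ft_force": force on the tool from outside, world axes, zero at the start; "torque": the same for the moment, N m; "grip_width": finger opening in m; "grip_force": force on a finger pad.
Only numpy, scipy, OpenCV 4.12 (cv2) and the standard library are available. Lean on these libraries where they do the work, as an engineer would, in place of code of your own. Each camera call takes 0.05 s, during which the arm holds its last target. There are 200 camera calls.

TASK

Get the leather strop ready for stropping. It is parked on its long edge at the side of the stropping board: push it over with the fingertips so that it lies flat on the board on its wooden back, leather up, then slide it along the board until its end sits square and snug against the end stop. Only push it - do not pick it up, never let it land leather-down or go off the board - and leave the pocket knife, the glue bottle and the screwdriver alone.

Things in the scene. Friction and masses are not known exactly. Their poses are not given: they have to be found in the camera images.
- strop: Bench strop, loose: pale beech block with tan leather on one broad face (own +y), 170 (own x) x 25 (y, 3 of it leather) x 50 (z) mm, 0.13-0.27 kg. Origin at its centre. Starts standing free on a long edge, own z up, top 68 mm above the table, leather facing off the board's +y side: tip it towards own -y. About 1 N at the top tips it; past 27 deg it falls by itself; it ends own y up.
- strop_nose (a point): Centre of the strop's +x end face (85 mm along own x from the strop's origin), the end that goes against the stop; axes as the strop's.
- board: Stropping board, fixed, turned any way round: dark plank 260 (own x) x 150 (y) x 18 mm flat on the table, end stop across its +x end. Origin at the centre of its underside, z up. The strop stands near its +y edge (centre 37 to 53 mm off the middle line), its long side within 8 deg of the board's x, its +x end 20 to 45 mm short of the stop.
- stop_face (a point): Middle of the end stop's inner face, the upright face that looks along the board's -x at the strop's nose; 110 mm along the board's x from its origin, 24 mm above the table; axes as the board's. The stop is a wooden bar 20 (x) x 150 (y) mm with two brass screws, 12 mm high above the board (30 mm above the table).
- knife: Bystander: closed pocket knife, pale bone scales and steel bolsters, 116 mm (own x) by 24 by 13 mm, lying on the table beside the board's -y side. Origin at the centre of its underside.
- glue: Bystander: upright white glue bottle with a pointed nozzle, 42 mm diameter, 134 mm tall, standing on the table beyond the board's stop end. Origin at the centre of its underside.
- screwdriver: Bystander: black-handled screwdriver, about 200 mm long along own x, lying on the table at least 160 mm to the +y side of the board's middle line. Origin on its underside, 100 mm from the handle's end.
There are look-alikes about, which are no part of the job. Several things have the shape of the strop; the one meant has the colours described above.

How it is judged (in metres and radians):
On the way, in this order (a step that is already met when the one before it is completed fails the run):
1. the strop has been tipped over and lies flat on the board, leather up (angle between strop's own y axis and vertical below 0.1 rad and height (world z) of strop between 0.026 and 0.036 m and y of strop in the frame of board between -0.051 and 0.051 m), for 0.2 s.
2. the strop's nose is up against the end stop, square to it (all of step 1 and x of strop_nose in the frame of stop_face above -0.004 m and angle between the x axis of strop and the x axis of board, either way round below 0.1 rad), for 0.2 s.
At the end, for the whole second after the job is handed in: The strop lies at rest flat on the board, leather up (within 0.1 rad), wholly on the board's width, its nose within 4 mm of the stop's face and its long side within 0.1 rad of the board's (all of step 2 and linear speed of strop below 0.02 m/s); the robot touches nothing.
It fails at once if the strop is picked up (its centre over 65 mm above the table) (height (world z) of strop above 0.065 m).
It fails at once if the strop is turned leather-down (angle between strop's own y axis and vertical above 2.3 rad).
It fails at once if the strop goes off the board (height (world z) of strop below 0.022 m).
It fails at once if a bystander is moved by more than 25 mm (distance of any of knife, glue, screwdriver from where it was at the start of the episode above 0.025 m).
It fails at once if the glue bottle is knocked over (angle between glue's own z axis and vertical above 0.6 rad).
It also fails if it takes over 48 s, if anything falls off the work surface, if the arm or the gripper's body presses on something with over 40 N, if the wrist force passes 120 N, or if a joint passes its speed limit or range.

## Working session

There is one attempt and no reset: what is moved stays moved. The work goes in short steps, each a Python script; the robot and the scene stay as the last script left them, time stands still between calls to the robot, and variables do not carry over. Pictures are saved under pics/ and viewed, at most 10 in all, crops included, and the job is handed in when it is done.

```bash
mkdir -p pics
cat > h.py <<'E'
import numpy as np, cv2
from bench import bot, eoat, optics, workorder
from scipy.spatial.transform import Rotation as R
def grab(n,save=None):
    c=optics.calibration(n); im,d=optics.grab_frame(n)
    if save: cv2.imwrite('pics/'+save,im[:,:,::-1])
    return c,im,d
def cloud(c,d):
    f=210/np.tan(np.radians(c['fovy']/2)); v,u=np.mgrid[:420,:560]
    P=np.stack([(u-c['cx'])/f*d,(v-c['cy'])/f*d,d],-1)
    A=np.array(c['attitude'],float)
    M=A if A.shape==(3,3) else R.from_euler('xyz',A,degrees=True).as_matrix()
    W=P@M.T+np.array(c['eye']); W[d==0]=np.nan
    return W
E
python3 - <<'E'
from h import *
for n in('scene','side'):
    c,im,d=grab(n,n+'1.png'); W=cloud(c,d); np.savez(n+'1.npz',im=im,W=W); print(n,c,np.nanmedian(W[...,2]))
print(bot.finger_overhang,bot.sense()['time'])
E
```

```text
scene {'fovy': 48.12349853982668, 'cx': 276.7317551458051, 'cy': 203.27138719426068, 'eye': array([0.99303329, 0.64120697, 0.58121484]), 'attitude': array([-123.69480366,   -1.1920506 ,  150.65840659])} 0.0008843195511055724
side {'fovy': 52.82036444799861, 'cx': 283.57539080388426, 'cy': 201.7545766139976, 'eye': array([ 0.14027345, -0.44877808,  0.7142722 ]), 'attitude': array([-137.09400551,    0.86468606,  -48.01415731])} 0.0003701401277005356
0.025 0.1
```

View pics/scene1.png

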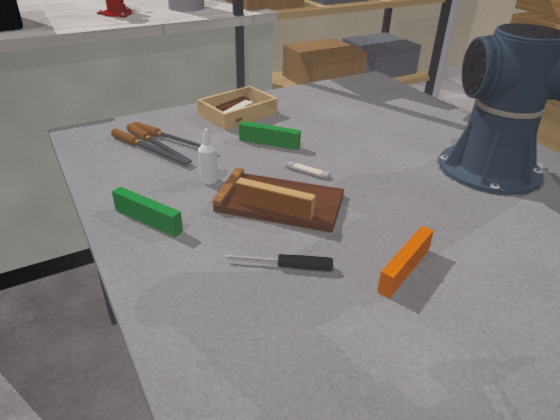

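View pics/side1.png

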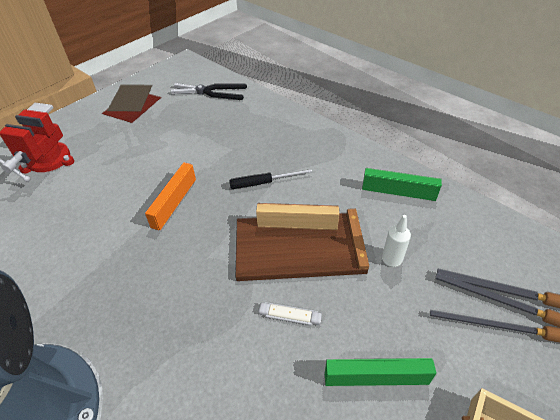

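The candidates shaped like the strop are in the scene view:
- pale/tan bar on the board at (275,198), side view (297,216)
- green bars at (147,211) and (270,135)
- orange bar at (407,260)

I choose the pale/tan bar on the board. The stop is at (230,188) in the scene view and (357,240) in the side view. The knife is at (307,170), the glue at (208,160) and the screwdriver at (285,262).

Run:
```python
from h import *
S=np.load('side1.npz');C=np.load('scene1.npz')
def rect(P): 
    r=cv2.minAreaRect((P[:,:2]*1000).astype(np.float32)); return r
def sel(D,box,z0,z1):
    W=D['W'];m=np.zeros(W.shape[:2],bool);m[box[1]:box[3],box[0]:box[2]]=1
    m&=(W[...,2]>z0)&(W[...,2]<z1); return W[m],m
for nm,D,bs in(('side',S,(225,195,375,285)),('scene',C,(210,165,350,232))):
    for k,z0,z1 in(('striptop',.063,.074),('stop',.026,.034),('board',.013,.022)):
        P,m=sel(D,bs,z0,z1)
        m=cv2.morphologyEx(m.astype(np.uint8),cv2.MORPH_OPEN,np.ones((2,2)))
        n,l,st,_=cv2.connectedComponentsWithStats(m)
        i=1+st[1:,4].argmax(); Q=D['W'][l==i]
        print(nm,k,len(Q),np.round(Q.mean(0),4),rect(Q), np.round(cv2.boxPoints(rect(Q))).tolist())
for k,b in(('glue',(380,210,415,270)),('knife',(255,298,325,328)),('scr',(225,165,315,192))):
    P,m=sel(S,b,.004,.15);print(k,rect(P),P[:,2].max())
im=cv2.imread('pics/scene1.png')[160:235,200:355];cv2.imwrite('pics/crop1.png',cv2.resize(im,None,fx=4,fy=4,interpolation=2))
```

```text
side striptop 842 [nan nan nan] ((595.6494750976562, -82.94338989257812), (73.29200744628906, 191.94775390625), 57.703182220458984) [[495.0, -63.0], [657.0, -165.0], [696.0, -103.0], [534.0, -1.0]]
side stop 581 [nan nan nan] ((651.5088500976562, -193.4796600341797), (173.7725830078125, 24.32916259765625), 40.00768280029297) [[577.0, -240.0], [593.0, -259.0], [726.0, -147.0], [710.0, -128.0]]
side board 5916 [nan nan nan] ((551.751708984375, -111.57313537597656), (148.014404296875, 260.7569580078125), 45.044151306152344) [[407.0, -72.0], [592.0, -256.0], [696.0, -151.0], [512.0, 33.0]]
scene striptop 686 [nan nan nan] ((575.6043701171875, -84.60981750488281), (95.78877258300781, 165.70443725585938), 52.93244934082031) [[481.0, -73.0], [613.0, -173.0], [671.0, -96.0], [538.0, 4.0]]
scene stop 364 [ 0.6397 -0.1819  0.0306] ((610.6768798828125, -194.4959259033203), (192.58786010742188, 46.22995376586914), 44.59659194946289) [[526.0, -246.0], [558.0, -279.0], [695.0, -143.0], [663.0, -110.0]]
scene board 2319 [nan nan nan] ((541.827880859375, -113.01983642578125), (172.9659423828125, 255.95968627929688), 45.340423583984375) [[390.0, -85.0], [572.0, -264.0], [694.0, -141.0], [512.0, 38.0]]
glue ((680.78857421875, -242.30313110351562), (139.8990936279297, 56.34966278076172), 52.855010986328125) 0.13617423995718758
knife ((421.41766357421875, -195.85946655273438), (37.22447204589844, 115.5620346069336), 36.53215408325195) 0.017904411159515465
scr ((659.072509765625, 80.2088851928711), (89.50602722167969, 202.563232421875), 39.169315338134766) 0.028551010259745935
```

View pics/crop1.png

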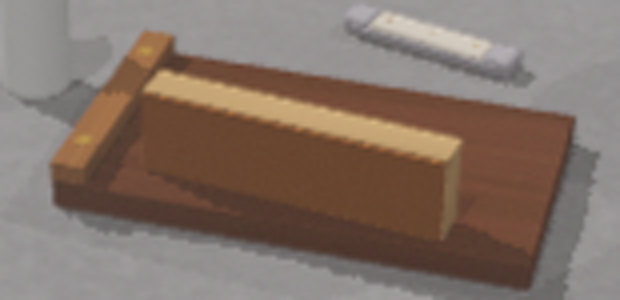

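The crop confirms a pale block with its tan leather facing off the board's +y side. Next I refine the poses in the board frame.

```bash
cat >> h.py <<'E'
YAW=-45.0; O=np.array([.5518,-.1117])
def setb(o,yaw):
    global O,YAW; O=np.array(o);YAW=yaw
def B2W(x,y,z): 
    t=np.radians(YAW); return [O[0]+x*np.cos(t)-y*np.sin(t),O[1]+x*np.sin(t)+y*np.cos(t),z]
def W2B(W):
    t=np.radians(YAW); d=W[...,:2]-O
    return np.stack([d[...,0]*np.cos(t)+d[...,1]*np.sin(t),-d[...,0]*np.sin(t)+d[...,1]*np.cos(t),W[...,2]],-1)
E
python3 - <<'E'
from h import *
for n in('side','scene'):
    D=np.load(n+'1.npz');B=W2B(D['W']).reshape(-1,3);B=B[~np.isnan(B[:,0])]
    def pr(k,x):print(n,k,np.round(x*1000,1))
    b=B[(abs(B[:,2]-.018)<.004)&(abs(B[:,0])<.15)&(abs(B[:,1])<.1)]
    pr('board pct x,y',np.percentile(b[:,:2],[1,99],axis=0))
    s=B[(abs(B[:,2]-.030)<.003)&(B[:,0]>.105)&(B[:,0]<.14)&(abs(B[:,1])<.1)]
    pr('stop',np.percentile(s,[2,50,98],axis=0))
    for y0 in(-.05,0,.05):
        q=s[abs(s[:,1]-y0)<.015]; 
        if len(q):pr('stop at%g'%y0,np.percentile(q[:,0],[3,50,97]))
    t=B[(B[:,2]>.0655)&(B[:,2]<.073)&(abs(B[:,0])<.12)&(abs(B[:,1]-.045)<.035)]
    pr('strop x',np.percentile(t,[1,50,99],axis=0))
    p=np.polyfit(t[:,0],t[:,1],1);print('slope deg',np.degrees(np.arctan(p[0])),'y at 0',p[1],len(t))
    for x0 in(-.07,-.04,0,.04,.06):
        q=t[abs(t[:,0]-x0)<.01]
        if len(q):pr('strop y at%g'%x0,np.percentile(q[:,1],[3,50,97]))
E
```

```text
side board pct x,y [[-131.5  -72.9]
 [ 105.6   69.9]]
side stop [[106.1 -71.5  27.6]
 [115.6  -5.4  30.5]
 [125.3  73.7  32.6]]
side stop at-0.05 [106.3 115.7 125.5]
side stop at0 [106.4 115.5 125.2]
side stop at0.05 [105.9 114.8 124.6]
side strop x [[-86.3  31.8  65.8]
 [ -2.8  49.7  68.5]
 [ 78.2  70.5  71. ]]
slope deg -6.294142640239783 y at 0 0.04957448213135533 782
side strop y at-0.07 [46.4 57.9 71.1]
side strop y at-0.04 [41.9 53.8 66.8]
side strop y at0 [38.4 49.5 63.5]
side strop y at0.04 [33.3 44.2 57.7]
side strop y at0.06 [31.9 43.4 56.9]
scene board pct x,y [[-132.2  -72.9]
 [ 108.2   77.6]]
scene stop [[106.4 -69.7  27.6]
 [115.3  11.2  30.8]
 [126.5  76.   32.7]]
scene stop at-0.05 [107.4 115.7 126. ]
scene stop at0 [106.7 115.  125.3]
scene stop at0.05 [106.4 115.2 125.3]
scene strop x [[-85.8  32.9  65.7]
 [ -5.8  53.   68.6]
 [ 79.3  71.4  71.1]]
slope deg -6.088950624831594 y at 0 0.05226168656601535 621
scene strop y at-0.07 [47.9 61.1 71.5]
scene strop y at-0.04 [42.7 57.2 67.5]
scene strop y at0 [39.3 53.1 63. ]
scene strop y at0.04 [34.8 48.5 59.2]
scene strop y at0.06 [31.7 47.3 57.4]
```

```bash
cat >> h.py <<'E'
setb(B2W(-.0042,.001,0)[:2],-45.0)
E
cat > run1.py <<'E'
from h import *
sx,sy,yaw=0.0,.050,-51.2
c=np.array(B2W(sx,sy,0)); t=np.radians(yaw); ny=np.array([-np.sin(t),np.cos(t),0])
print(c)
def p(d,z): return list(c+ny*d+[0,0,z])
qs=[bot.solve_ik(p(.042,.2),[180,0,a]) for a in(yaw+90,yaw-90)]
print([None if q is None else np.round(q) for q in qs])
a=yaw+90
eoat.gripper_to(.04)
bot.reach(p(.042,.2),[180,0,a])
bot.movel(p(.042,.085))
print(bot.sense()['ee_pos'],bot.sense()['time'])
print(bot.movel(p(-.010,.085),speed=.06,f_stop=20), bot.sense()['ft_force'])
bot.movel(p(.01,.11));bot.movel(p(.03,.2))
print(bot.sense()['time'])
for n in('side','scene'):
    cc,im,d=grab(n,n+'2.png'); np.savez(n+'2.npz',im=im,W=cloud(cc,d))
E
python3 run1.py
```

```text
[ 0.5848926  -0.07266771  0.        ]
[array([-9., 28., 85., -0., 67., 43.]), array([  -9.,   28.,   85.,    0.,   67., -137.])]
[ 0.61820589 -0.04634928  0.08593799] 4.425
False [0.24175727 0.40695163 0.76835864]
6.575
```

View pics/side2.png

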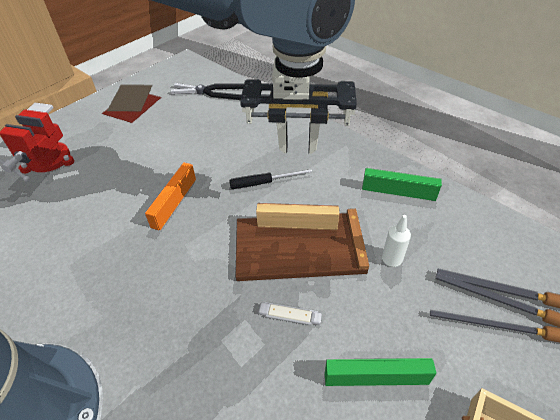

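The side view shows the strop still standing at (297,216), apparently unmoved, and the bystanders are intact. I'll push again, lower and farther, and log the force along the way.

```bash
cat > run2.py <<'E'
from h import *
D=np.load('scene2.npz');B=W2B(D['W']).reshape(-1,3);B=B[~np.isnan(B[:,0])]
t=B[(B[:,2]>.0655)&(B[:,2]<.073)&(abs(B[:,0])<.12)&(abs(B[:,1]-.045)<.035)]
p=np.polyfit(t[:,0],t[:,1],1);print(np.percentile(t[:,:2],[1,50,99],axis=0),p)
sx,sy,yaw=0.0,.050,-51.2
c=np.array(B2W(sx,sy,0)); t=np.radians(yaw); ny=np.array([-np.sin(t),np.cos(t),0])
def p(d,z): return list(c+ny*d+[0,0,z])
bot.movel(p(.042,.15));bot.movel(p(.042,.080))
s=bot.sense();f0=np.array(s['ft_force']);print(s['ee_pos'],s['time'],s['grip_width'])
for d in(.03,.02,.015,.01,.005,0,-.005,-.01):
    bot.movel(p(d,.080),speed=.05);s=bot.sense()
    print(d,np.round(W2B(np.array(s['ee_pos'])),4),np.round((np.array(s['ft_force'])-f0),2))
for n in('side','scene'):
    cc,im,d=grab(n,n+'3.png'); np.savez(n+'3.npz',im=im,W=cloud(cc,d))
print(bot.sense()['time'])
E
python3 run2.py; python3 -c "
import cv2;a=cv2.imread('pics/side3.png')[120:300,180:440];b=cv2.imread('pics/scene3.png')[100:280,180:440]
import numpy as np
cv2.imwrite('pics/c3.png',cv2.resize(np.hstack([a,b]),None,fx=1.5,fy=1.5))"
```

```text
[[-0.08248936  0.032135  ]
 [-0.00194307  0.05228722]
 [ 0.08340226  0.0707375 ]] [-0.1107566   0.05168373]
[ 0.61825577 -0.04651889  0.08112845] 7.7833 0.03995505330077377
0.03 [0.0034 0.0796 0.0805] [-0.79  0.55 -0.58]
0.02 [0.0022 0.0696 0.08  ] [-0.83 -0.45 -1.22]
0.015 [0.0016 0.0647 0.08  ] [-0.43 -0.05 -0.48]
0.01 [0.001  0.0597 0.08  ] [-0.37 -0.29 -1.14]
0.005 [0.0005 0.0547 0.08  ] [ 0.64  0.28 -1.29]
0 [-0.      0.0497  0.08  ] [-0.2   0.66 -0.48]
-0.005 [-0.0006  0.0448  0.08  ] [-0.1   0.32 -1.01]
-0.01 [-0.0011  0.0398  0.08  ] [ 0.81  0.17 -0.82]
10.125
```

View pics/c3.png

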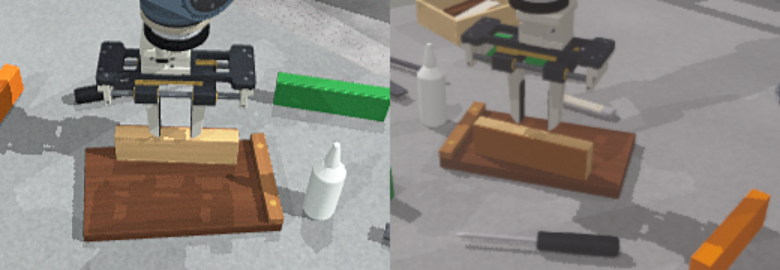

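The crop shows the fingertips just above or over the strop's top edge, at (180,135) on the left and (530,125) on the right. They are not touching it, and the strop still stands. I'll measure the real fingertip height and position from the clouds.

Run:
```python
from h import *
print(bot.finger_overhang, bot.sense()['orientation'],bot.sense()['ee_pos'])
# tip region crops: side: crop(160..205,95..138)/1.5+(180,120)
for n,u0,u1,v0,v1 in(('side',278,322,185,214),('scene',262,296,150,190)):
    W=W2B(np.load(n+'3.npz')['W']); im=np.load(n+'3.npz')['im']
    for v in range(v0,v1,2):
        r=W[v,u0:u1:4]; print(n,v,' '.join('%d,%d,%d'%tuple(np.nan_to_num(x*1000)) for x in r))
```

```text
0.025 [ 1.79997512e+02 -4.98287985e-03  3.87910161e+01] [ 0.57712996 -0.07896704  0.08003148]
side 185 -38,9,178 -31,7,179 -21,49,137 -6,186,0 3,185,0 13,186,-1 22,183,1 32,183,0 18,3,180 25,2,181 33,3,179
side 187 -38,9,172 -31,9,172 -22,42,138 -6,179,0 2,178,1 12,177,1 22,178,0 31,175,1 19,3,175 26,2,175 33,3,174
side 189 -37,34,142 -30,36,140 -22,35,141 -6,173,0 2,171,1 11,171,0 21,170,0 30,170,0 19,4,169 26,1,171 33,0,171
side 191 -38,34,137 -30,36,134 -22,37,133 -7,166,0 1,163,2 11,166,-1 20,163,1 30,162,1 22,31,136 30,28,138 58,162,0
side 193 -38,36,130 -30,34,131 -22,35,129 -7,159,0 1,156,2 11,159,0 20,159,-1 29,157,0 23,32,129 30,28,133 57,155,0
side 195 -38,36,124 -30,34,125 -22,37,122 -8,152,1 1,152,0 10,154,-2 19,150,1 29,150,0 22,29,127 30,28,127 57,151,-1
side 197 -38,38,116 -30,35,118 -22,34,119 -8,147,0 0,145,1 9,144,1 19,145,0 28,144,0 23,29,121 31,29,120 56,140,2
side 199 -36,142,0 -30,34,114 -22,35,112 -9,139,1 0,141,-1 9,138,1 18,139,0 28,139,0 23,30,114 31,28,116 55,134,2
side 201 -37,134,1 -30,34,108 -23,35,106 -9,134,0 0,132,1 8,131,2 18,132,0 27,129,2 23,29,110
[... 2013 characters left out ...]
 -37,40,105
scene 176 28,45,91 19,47,94 54,-104,3 45,-109,2 36,-113,1 26,-115,1 -23,52,104 -32,52,106 -36,36,98
scene 178 27,47,88 19,44,88 44,-71,17 35,-75,17 33,-104,1 25,-109,0 -24,52,100 -32,52,101 -3,-115,1
scene 180 58,-53,20 19,47,84 41,-59,19 31,-61,20 23,-66,18 14,-67,20 -24,53,96 -32,51,96 -5,-108,0
scene 182 55,-44,20 48,-51,18 38,-49,20 31,-58,16 21,-58,18 12,-59,19 -24,50,89 -32,52,92 -13,-70,18
scene 184 30,38,68 21,39,70 37,-45,17 28,-48,18 19,-51,17 9,-48,21 -24,50,84 -33,53,88 -15,-61,18
scene 186 27,46,68 18,48,71 11,42,68 3,42,70 16,-41,18 8,-45,17 -24,51,80 -10,-47,20 -18,-51,19
scene 188 24,57,70 17,52,68 9,51,69 1,46,68 -6,45,69 -14,42,68 -22,40,69 -12,-38,20 -20,-43,18
```

The measured fingertips end at z ≈ 0.080, which is the TCP height. They are not 25 mm below it as `finger_overhang` reports, which fits with the fingers passing over the strop without force. I'll use the measured value (tip ≈ TCP z) with guarded moves.

```bash
cat > run3.py <<'E'
from h import *
sx,sy,yaw=0.0,.050,-51.2
c=np.array(B2W(sx,sy,0)); t=np.radians(yaw); ny=np.array([-np.sin(t),np.cos(t),0])
def p(d,z): return list(c+ny*d+[0,0,z])
bot.movel(p(0,.095));bot.movel(p(.042,.095));print(bot.movel(p(.042,.059),speed=.08,f_stop=8))
f0=np.array(bot.sense()['ft_force'])
for d in(.025,.015,.005,-.004,-.012):
    h=bot.movel(p(d,.059),speed=.07,f_stop=20);s=bot.sense()
    print(d,h,np.round((np.array(s['ft_force'])-f0)@ny,2))
bot.wait(.3)
bot.movel(p(.02,.10));bot.movel(p(.04,.2))
for n in('side','scene'):
    cc,im,d=grab(n,n+'4.png'); np.savez(n+'4.npz',im=im,W=cloud(cc,d))
B=W2B(np.load('side4.npz')['W']);B=B[~np.isnan(B[...,0])]
for lo,hi in((.039,.047),(.0655,.073)):
    q=B[(B[:,2]>lo)&(B[:,2]<hi)&(abs(B[:,0])<.13)&(abs(B[:,1])<.075)]
    if len(q)>100:print(lo,len(q),cv2.minAreaRect((q[:,:2]*1000).astype(np.float32)),np.percentile(q[:,:2],[1,50,99],axis=0))
print(bot.sense()['time'])
E
python3 run3.py
```

```text
False
0.025 False 0.01
0.015 False -0.35
0.005 False -0.18
-0.004 False -1.36
-0.012 False 0.11
0.039 1656 ((-3.9037551879882812, 12.541540145874023), (52.1584358215332, 169.84896850585938), 83.3016357421875) [[-0.08618347 -0.01890773]
 [-0.00298768  0.00987976]
 [ 0.07849029  0.04168365]]
14.675
```

View pics/side4.png

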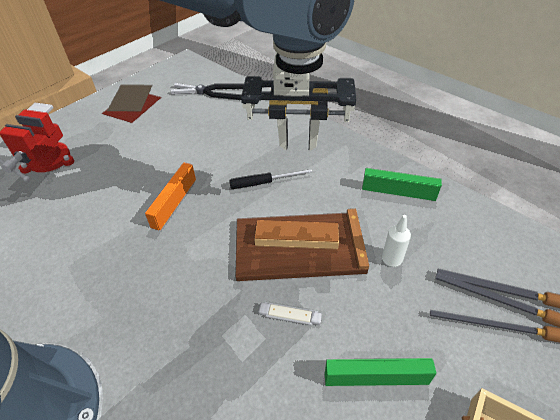

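The strop lies flat with the leather up, at about (297,234) in the picture. It is turned −6.7° from the board and about 27 mm short of the stop. Next I push its tail with two fingertips kept square to the board.

```bash
cat > run4.py <<'E'
from h import *
y=.016
eoat.gripper_to(.012)
bot.reach(B2W(-.118,y,.15),[180,0,-45])
bot.movel(B2W(-.118,y,.06)); print(bot.movel(B2W(-.118,y,.026),speed=.06,f_stop=8),bot.sense()['ee_pos'])
h=bot.movel(B2W(-.055,y,.026),speed=.04,f_stop=12);s=bot.sense()
print(h,W2B(np.array(s['ee_pos'])),s['ft_force']); bot.wait(.3)
bot.movel(B2W(-.11,y,.026),speed=.08);bot.movel(B2W(-.12,y,.2))
for n in('side','scene'):
    cc,im,d=grab(n,n+'5.png'); np.savez(n+'5.npz',im=im,W=cloud(cc,d))
    B=W2B(cloud(cc,d));B=B[~np.isnan(B[...,0])]
    q=B[(B[:,2]>.039)&(B[:,2]<.047)&(abs(B[:,0])<.13)&(abs(B[:,1])<.075)]
    print(n,len(q),cv2.minAreaRect((q[:,:2]*1000).astype(np.float32)),np.percentile(q[:,:2],[1,50,99],axis=0))
print(bot.sense()['time'])
a=cv2.imread('pics/side5.png')[180:300,220:400];b=cv2.imread('pics/scene5.png')[130:250,190:370]
cv2.imwrite('pics/c5.png',cv2.resize(np.hstack([a,b]),None,fx=2.2,fy=2.2,interpolation=2))
E
python3 run4.py
```

```text
False [ 0.47747454 -0.01326368  0.02598583]
True [-0.0701873   0.01543372  0.02557358] [-0.65584326  2.39658955  1.62648912]
side 1616 ((24.23621368408203, 16.642471313476562), (52.000911712646484, 169.5492706298828), 86.17108154296875) [[-0.05897047 -0.00985451]
 [ 0.02336277  0.01473723]
 [ 0.10621921  0.04407936]]
scene 1076 ((24.200279235839844, 17.456745147705078), (54.69283676147461, 169.70428466796875), 87.18418884277344) [[-0.05869159 -0.00892564]
 [ 0.02225376  0.02083849]
 [ 0.10677368  0.04527801]]
21.6167
```

View pics/c5.png

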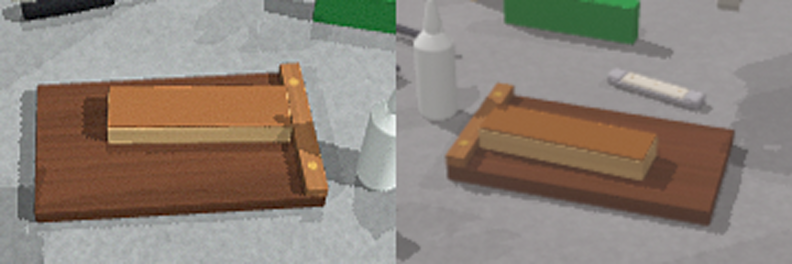

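The nose corner touches the stop, but the strop is still about 3.3° off square. One more push on the trailing (−y) tail corner should close it up.

```bash
sed -e 's/^y=.016/y=.008/' -e 's/eoat.gripper_to(.012)/pass/' -e 's/-.118/-.105/g' -e 's/-.055,y,.026),speed=.04,f_stop=12/-.052,y,.026),speed=.025,f_stop=28/' -e 's/5\.png/6.png/g;s/5\.npz/6.npz/g' run4.py > run5.py; python3 run5.py
```

```text
False [ 0.4810066  -0.02813879  0.02596863]
True [-0.07012745  0.007305    0.02553264] [-1.14234052  2.55128143  2.20245237]
side 1627 ((24.28618621826172, 16.61311912536621), (51.782772064208984, 168.96755981445312), 86.96578979492188) [[-0.05896118 -0.01036505]
 [ 0.02334428  0.01470721]
 [ 0.10635894  0.04354163]]
scene 1086 ((24.971153259277344, 16.803781509399414), (54.96403121948242, 169.45538330078125), 87.5266342163086) [[-0.05873697 -0.0089322 ]
 [ 0.0208429   0.0208471 ]
 [ 0.10753798  0.04510589]]
27.1667
```

View pics/c6.png

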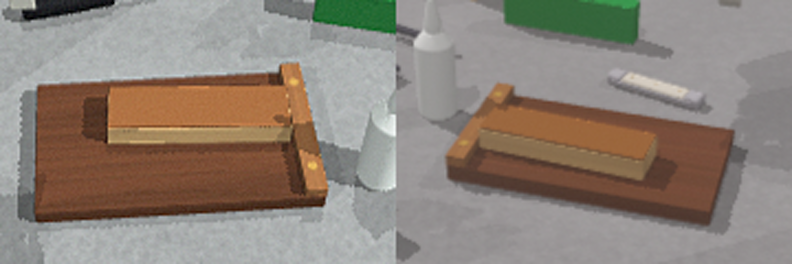

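The second push stopped at the same place with 28 N, so the strop appears seated. I'll check the yaw against the stop with a robust fit.

Run:
```python
from h import *
for n in('side','scene'):
    B=W2B(np.load(n+'6.npz')['W']);B=B[~np.isnan(B[...,0])]
    q=B[(B[:,2]>.039)&(B[:,2]<.047)&(abs(B[:,0])<.13)&(abs(B[:,1])<.075)]
    def edge(q,a,b,bins,w,pc):
        X=[];Y=[]
        for c in bins:
            r=q[abs(q[:,a]-c)<w][:,b]
            if len(r)>8:X.append(c);Y.append(np.percentile(r,pc))
        p=np.polyfit(X,Y,1);return np.round([np.degrees(np.arctan(p[0])),p[1]*1000],2)
    bx=np.arange(-.05,.1,.01)
    print(n,'long edges',edge(q,0,1,bx,.005,4),edge(q,0,1,bx,.005,96),edge(q,0,1,bx,.005,50))
    by=np.arange(-.003,.04,.006)
    print(' nose/tail',edge(q,1,0,by,.003,98),edge(q,1,0,by,.003,2))
    b=B[(abs(B[:,2]-.018)<.004)&(abs(B[:,0])<.14)&(abs(B[:,1])<.09)]
    print(' board -y edge',edge(b,0,1,np.arange(-.12,.1,.02),.01,1),' -x edge',edge(b,1,0,np.arange(-.06,.07,.02),.01,1))
    s=B[(abs(B[:,2]-.030)<.003)&(B[:,0]>.105)&(B[:,0]<.14)&(abs(B[:,1])<.08)]
    print(' stop mid',edge(s,1,0,np.arange(-.06,.07,.02),.01,50))
```

```text
side long edges [-3.04 -5.42] [-3.75 40.57] [-3.29 15.81]
 nose/tail [ -7.37 105.22] [  2.43 -57.42]
 board -y edge [  0.1  -74.09]  -x edge [  -1.41 -127.49]
 stop mid [  0.18 119.85]
scene long edges [-2.8  -3.75] [-3.08 42.6 ] [-3.5  22.48]
 nose/tail [ -2.64 105.26] [  2.37 -57.29]
 board -y edge [  0.24 -72.52]  -x edge [  -0.26 -127.69]
 stop mid [ -0.68 121.24]
```

The strop is in hard contact with the stop. Its yaw is about 3.2° (0.055 rad, limit 0.1), which leaves a gap of about 1.4 mm at the nose centre (limit 4 mm). It is flat and on the board, and the robot is clear, so I'm handing in.

```bash
python3 -c "
from h import *
print(workorder.close_job(),bot.sense()['time'])"
```

```text
the job is handed in; nothing more can be done
the job is handed in; nothing more can be done
```

The job is handed in (no verdict was returned): the strop lies flat, leather up, against the stop, about 3° off square with a nose gap of about 1.4 mm by my measurement; my first two pushes missed because the fingertips ended about level with the TCP, not 25 mm ahead as `bot.finger_overhang` says, so I used the measured value after that.

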